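# Index a loose collar and pin it

### The job

Lock the loose collar of the indexing fixture with its steel index pin: take the pin out of the wooden stand and, with the hole in the collar's flange turned in line by the collar's knob, pass it through the bore of the fixture's ear and through that hole, then press it fully home so that its head sits down on the ear. Feel your way and never force the pin: it and the fixture must not bear on one another with more than 30 N. Let go of everything and leave the other things on the bench where they lie.

Things in the scene. Friction and masses are not known exactly. Their poses are not given: they have to be found in the camera images.
- fixture: indexing fixture, fixed: dark base plate 162 x 134 x 18 mm, collar on an upright axis, grey post 68 to 92 mm out from the axis with an ear over the flange (36 mm wide, 40 to 92 mm out, z 35 to 55 mm). Origin: on the bench (z = 0) on the collar's axis; z up; x points from the axis to the ear's bore. The base reaches from x = -68 to 94 mm, y = -67 to 67 mm
- flange_top (a point): on the axis, on the collar's flange, z = 32 mm (it does not turn with the collar). Bright flange 128 mm across, 12 mm thick, with ONE through hole 16 mm wide 52 mm from the axis. The hole's angle is not measured: at the start 25 to 65 degrees anticlockwise from the bore, seen from above, in view beside the ear; so turn clockwise. In line, the ear hides it
- knob_top (a point): centre of the knob's top, on the collar's axis, z = 92 mm (does not turn with the collar). Round black knob, 30 mm across, z 56 to 92 mm, on a thinner stem; it turns the collar both ways, with about 0.05 N m of friction, and stays where it is left
- bore_mouth (a point): centre of the upper mouth of the ear's upright bore, 52 mm from the axis along the fixture's x, z = 55 mm. The bore is 14 mm wide and 20 mm deep, open below. A pin put in while the collar is out of line stands loosely in it, tip on the flange; when the hole comes under it, the pin drops 15 mm by its own weight into the flange and blocks the collar
- bore_foot (a point): straight below the bore, z = 17 mm: top of a small stiff friction seat in the base, under the flange. The dropped pin's tip stands on it; it yields to a push of about 6 N on the head and stays where it is pushed; after 9 mm the head meets the ear and the pin is home
- pin: steel index pin, about 0.12 kg: round head 16 mm across, 30 mm tall with dark rings; below it a shaft 12 mm across, 47 mm long, its last 5 mm tapered to 7 mm. Origin: centre of the head's underside; z up through the head. It starts upright in the stand, head on its top. Origin above the bore's mouth: 24 mm when resting on the flange, 9 mm when dropped, 0 when home
- pin_stand: wooden block 60 x 60 x 54 mm, fixed, with a 15 mm hole in the middle of its top that holds the pin; origin at the centre of its underside
- wrench: bystander: combination wrench 147 mm long, lying; origin at the centre of its underside
- tin: bystander: small grey tin 63 mm across, 60 mm high; origin at the centre of its underside
- bolt: bystander: hexagon bolt 46 mm long, lying; origin at the centre of its underside
- nut: bystander: hexagon nut 22 mm across, 8 mm high; origin at the centre of its underside
- spark_plug: bystander: spark plug 67 mm long, lying; origin at the centre of its underside
There are look-alikes about, which are no part of the job. Leave any yellow look-alike of the pin alone.

How it is judged:
At the end, for the whole second after the job is handed in: The pin stands through the ear's bore, the collar's hole and the base, fully home: its shoulder within 3 mm of the bore's mouth in height and sideways, upright within 0.12 rad, and at rest (horizontal distance between pin and bore_mouth below 0.003 m and z of pin in the frame of bore_mouth between -0.003 and 0.003 m and angle between pin's own z axis and vertical below 0.12 rad and linear speed of pin below 0.02 m/s); the robot touches nothing.
It fails at once if the pin and the fixture (its ear, collar or seat) bear on one another with more than 30 N (contact force between pin and fixture above 30 N).
It fails at once if a bystander is moved more than 30 mm (distance of any of wrench, tin, bolt, nut, spark_plug from where it was at the start of the episode above 0.03 m).
It also fails if it takes over 69 s, if anything falls off the work surface, if the arm or the gripper's body presses on something with over 40 N, if the wrist force passes 120 N, or if a joint passes its speed limit or range.

### The arm

A 6-joint arm with a two-finger parallel gripper is mounted at the origin on a cart in front of the work surface, level with it; the furniture and walls round the work are solid. World frame = base frame: x ahead of the robot, y to its left, z up, the work surface at z = 0. Lengths are in m, angles in rad, forces in N, time in s.
With the tool pointing down it reaches from about 0.35 to 0.975 m from the base axis. Payload 4.9 kg.
Tool frame: the origin (TCP) lies between the finger pads; the fingertips stand 11 mm ahead of it and the grasp point (between the pads) lies 8 mm behind it; z points along the fingers, y is the line along which they close (so a half turn about z gives the same grasp; the last joint's range is limited). The gripper opens to 85 mm and grips with 20 to 120 N. Pads are 22 mm wide; open, the fingers measure 114 mm over their backs; the gripper's body (76 mm by 85 mm) begins 54 mm behind the grasp point. The pads swing forward as they close: fully open they stand 13 mm farther back than shut.
Start: joints at [-1.339, 0.053, 1.613, -0, 1.476, -0.119], TCP at [0.215, -0.587, 0.242] pointing down, gripper open.
Joint ranges: [-3.01, 3.01], [-1.01, 2.22], [0.06, 2.58], [-1.02, 4.17], [0.09, 2.62], [-3.14, 3.14]. Speed limits (rad/s): [2.57, 2.57, 3.14, 3.14, 3.14, 3.14].

### API

Orientations are given as a unit quaternion [w, x, y, z].
In Python, from plant import ctrl, jaws, camera, get_calibration, job gives the robot as it stands. The module is installed in compiled form; this text tells all that it offers. Calls block until the motion is done:
- ctrl.move_to(position, orientation): joint-space move of the TCP to a pose.
- ctrl.move_l(position, feed=0.15, attitude=None, contact_N=None): straight line of the TCP; attitude=None keeps the orientation; feed is the mean speed in m/s. With contact_N (N) it stops when the force on the tool has changed by that much, and returns True; else False.
- ctrl.move_j(angles): joint-space move.
- jaws.gripper_to(opening): opening from 0.0 (shut) to 1.0 (fully open); the grip force is fixed at half the most; returns when the fingers have stopped.
- ctrl.pause(seconds).
- ctrl.inverse_kinematics(position, orientation): joint angles nearest the present ones, or None.
- camera(name): name is "scene" or "side" or "wrist"; returns the picture (384x512x3 uint8, blue, green, red); there is no depth.
- get_calibration(name): a dict with "intrinsics" (3x3 intrinsics, pixels), "world_from_camera" (4x4, takes a point from camera to world coordinates). Camera axes: x right, y down, z forward; pixel columns grow to the right and rows downward; lengths in m; the calibration is good to about 2 mm. A picture is of the moment at which its call begins: read the wrist's pose just before it. get_calibration takes no time and is no camera call; for the wrist camera it gives the pose at the moment of the call.
A pose or a line that the arm cannot do raises ctrl.IKError and nothing moves.
- job.close_job(): hands the job in; it is judged then, once.
Readings, each from a call of its own:
- ctrl.get_time_s(): time.
- ctrl.get_joints(): joint angles.
- ctrl.get_qd(): joint speeds.
- ctrl.get_joint_efforts(): joint torques, N m.
- ctrl.get_eef_pos(): TCP position.
- ctrl.get_ee_rot(): TCP orientation.
- ctrl.get_contact_force(): force on the tool from outside, world axes, zero at the start.
- ctrl.get_ft_torque(): the same for the moment, N m.
- ctrl.get_finger_gap(): opening from 0.0 (shut) to 1.0 (fully open).
- ctrl.get_grasp_force(): force on a finger pad.
Only numpy, scipy, OpenCV 4.12 (cv2) and the standard library are available. Lean on these libraries where they do the work, as an engineer would, in place of code of your own. Each camera call takes 0.05 s, during which the arm holds its last target. There are 200 camera calls.

## Working session

There is one attempt and no reset: what is moved stays moved. The work goes in short steps, each a Python script; the robot and the scene stay as the last script left them, time stands still between calls to the robot, and variables do not carry over. Pictures are saved under pics/ and viewed, at most 10 in all, crops included, and the job is handed in when it is done.

```bash
mkdir -p pics; cat > h.py <<'E'
import numpy as np, cv2
from plant import ctrl, jaws, camera, get_calibration, job
def snap(n,f):
    c=get_calibration(n); im=camera(n); cv2.imwrite('pics/'+f+'.png',im); np.savez('pics/'+f+'.npz',K=c['intrinsics'],T=c['world_from_camera']); return im
def ray(f,u,v,z):
    d=np.load('pics/'+f+'.npz'); K,T=d['K'],d['T']
    r=T[:3,:3]@np.linalg.solve(K,[u,v,1.]); o=T[:3,3]; return o+r*(z-o[2])/r[2]
def proj(f,p):
    d=np.load('pics/'+f+'.npz'); q=np.linalg.inv(d['T'])@np.append(p,1); q=d['K']@q[:3]; return q[:2]/q[2]
E
python3 - <<'E'
from h import *
a=snap('scene','s0');b=snap('side','d0')
cv2.imwrite('pics/both.png',np.vstack([a,b])[:, :] if 0 else np.hstack([a,b])[:, :]) 
for n in('s0','d0'):
    d=np.load('pics/'+n+'.npz');print(d['T'].round(3).tolist())
print(ctrl.get_time_s(),ctrl.get_ee_rot())
E
```

```text
[[0.611, -0.426, 0.667, -0.106], [-0.792, -0.333, 0.512, -0.617], [0.004, -0.841, -0.541, 0.544], [0.0, 0.0, 0.0, 1.0]]
[[-0.962, -0.159, 0.223, 0.283], [-0.274, 0.53, -0.802, 0.529], [0.009, -0.833, -0.553, 0.602], [0.0, 0.0, 0.0, 1.0]]
0.1 [-9.42412883e-04  9.84656046e-01  1.74503810e-01 -5.34918970e-05]
```

View pics/s0.png

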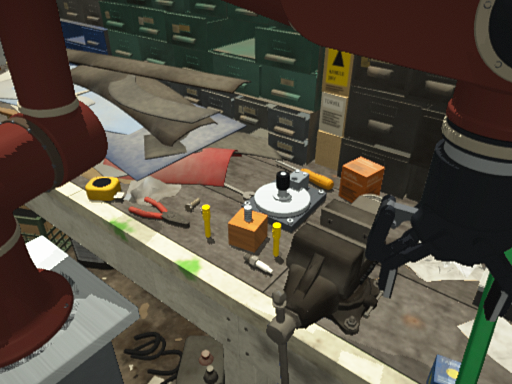

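View pics/d0.png

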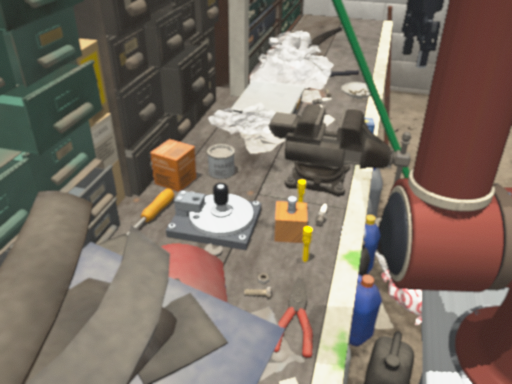

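The scene camera shows the knob top at about (283,174) and the pin head at about (248,206) in the stand. The side camera shows the knob top at (221,185), the pin head top at (292,198) and the ear at (188,203).

```bash
python3 - <<'E'
from h import *
k1=ray('s0',283,173,.092);k2=ray('d0',221,185,.092)
p1=ray('s0',248,205,.084);p2=ray('d0',292,198,.084)
e=ray('d0',187,200,.055);v=ray('s0',335,208,.1)
print(k1,k2,p1,p2,e,v,sep='\n')
m=(k1+k2+p1+p2)/4
q=[0,1,0,0]
for z in(.34,.38,.42):
  for ang in (0,np.pi/2,-np.pi/2,np.pi):
    # rotated about z
    qq=[0,np.cos(ang/2),np.sin(ang/2),0]
    print(z,ang,ctrl.inverse_kinematics([m[0],m[1],z],qq))
c=get_calibration('wrist');print(c['intrinsics'],c['world_from_camera'])
E
```

```text
[ 0.54808652 -0.18533763  0.092     ]
[ 0.5461815  -0.19182837  0.092     ]
[ 0.41172862 -0.19519462  0.084     ]
[ 0.40607998 -0.1997243   0.084     ]
[ 0.61255881 -0.17353064  0.055     ]
[ 0.48795084 -0.34693189  0.1       ]
0.34 0 [-5.28207078e-01 -2.50601460e-01  1.73478270e+00 -4.44089210e-16
  1.65741141e+00  1.04258925e+00]
0.34 1.5707963267948966 [-5.28207078e-01 -2.50601460e-01  1.73478270e+00 -4.44089210e-16
  1.65741141e+00 -5.28207078e-01]
0.34 -1.5707963267948966 [-5.28207078e-01 -2.50601460e-01  1.73478270e+00 -4.44089210e-16
  1.65741141e+00  2.61338558e+00]
0.34 3.141592653589793 [-5.28207078e-01 -2.50601460e-01  1.73478270e+00 -4.44089210e-16
  1.65741141e+00 -2.09900340e+00]
0.38 0 [-5.28207078e-01 -2.54152656e-01  1.67287489e+00 -4.44089210e-16
  1.72287042e+00  1.04258925e+00]
0.38 1.5707963267948966 [-5.28207078e-01 -2.54152656e-01  1.67287489e+00 -4.44089210e-16
  1.72287042e+00 -5.28207078e-01]
0.38 -1.5707963267948966 [-5.28207078e-01 -2.54152656e-01  1.67287489e+00 -4.44089210e-16
  1.72287042e+00  2.61338558e+00]
0.38 3.141592653589793 [-5.28207078e-01 -2.5
[... 248 characters left out ...]
6884e+00 -4.44089210e-16
  1.78722420e+00 -5.28207078e-01]
0.42 -1.5707963267948966 [-5.28207078e-01 -2.51400378e-01  1.60576884e+00 -4.44089210e-16
  1.78722420e+00  2.61338558e+00]
0.42 3.141592653589793 [-5.28207078e-01 -2.51400378e-01  1.60576884e+00 -4.44089210e-16
  1.78722420e+00 -2.09900340e+00]
[[280.91666228   0.         254.50692784]
 [  0.         280.91666228 190.11066568]
 [  0.           0.           1.        ]] [[ 3.44051657e-01 -9.03193198e-01 -2.56652497e-01  2.79280855e-01]
 [-9.38950423e-01 -3.31167086e-01 -9.32762777e-02 -5.63074455e-01]
 [-7.48359906e-04  2.73075828e-01 -9.61992220e-01  3.72903034e-01]
 [ 0.00000000e+00  0.00000000e+00  0.00000000e+00  1.00000000e+00]]
```

```bash
python3 - <<'E'
from h import *
ctrl.move_to([.53,-.19,.28],[0,1,0,0])
im=snap('wrist','w0')
cv2.imwrite('pics/w0b.png',cv2.resize(im,(800,600),interpolation=cv2.INTER_CUBIC))
print(ctrl.get_time_s(),ctrl.get_eef_pos(),np.load('pics/w0.npz')['T'])
E
```

```text
1.9917 [ 0.52976023 -0.19082966  0.279879  ] [[-5.13101395e-04 -9.61940623e-01 -2.73258071e-01  5.98629790e-01]
 [-9.99999563e-01  7.07215078e-04 -6.11867533e-04 -1.91097003e-01]
 [ 7.81832465e-04  2.73257638e-01 -9.61940566e-01  4.11555999e-01]
 [ 0.00000000e+00  0.00000000e+00  0.00000000e+00  1.00000000e+00]]
```

View pics/w0b.png

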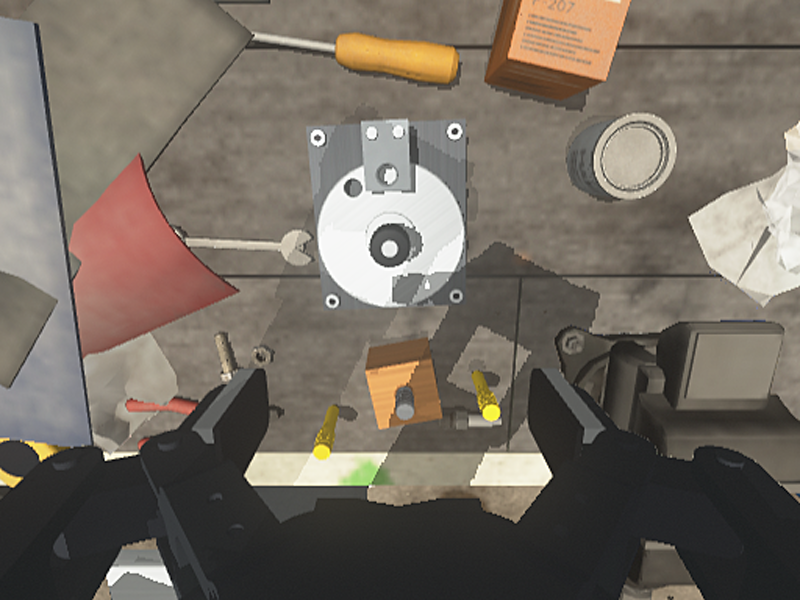

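The wrist picture (800x600 scale) shows the knob top at about (390,247), bore mouth (387,174), flange hole (352,187), pin head top (405,412), base screws at (317,137), (454,131), (456,296), (332,301).

```bash
python3 - <<'E'
from h import *
s=1.5625
R=lambda u,v,z:ray('w0',u/s,v/s,z)
k=R(390,247,.092);b=R(387,174,.055);h=R(352,187,.032);p=R(405,411,.084)
for n,x in dict(k=k,b=b,h=h,p=p).items():print(n,x.round(4))
for u,v in[(317,137),(454,131),(456,296),(332,301)]:print('scr',R(u,v,.022).round(4))
d=b-k;a=np.arctan2(d[1],d[0]);print(np.hypot(*d[:2]),np.degrees(a));d=h-k;print(np.hypot(*d[:2]),np.degrees(np.arctan2(d[1],d[0])))
# crops
im=cv2.imread('pics/w0.png')
c=cv2.resize(im[70:200,190:310],None,fx=4.5,fy=4.5,interpolation=cv2.INTER_CUBIC);cv2.imwrite('pics/c1.png',c)
c=cv2.resize(im[200:300,200:340],None,fx=4,fy=4,interpolation=cv2.INTER_CUBIC);cv2.imwrite('pics/c2.png',c)
E
```

```text
k [ 0.546  -0.1857  0.092 ]
b [ 0.5974 -0.183   0.055 ]
h [ 0.5868 -0.1531  0.032 ]
p [ 0.4064 -0.1974  0.084 ]
scr [ 0.6271 -0.124   0.022 ]
scr [ 0.6318 -0.2384  0.022 ]
scr [ 0.4889 -0.2451  0.022 ]
scr [ 0.4842 -0.1306  0.022 ]
0.05147126351122138 2.9706993536113337
0.05227084346136572 38.62857096877368
```

View pics/c1.png

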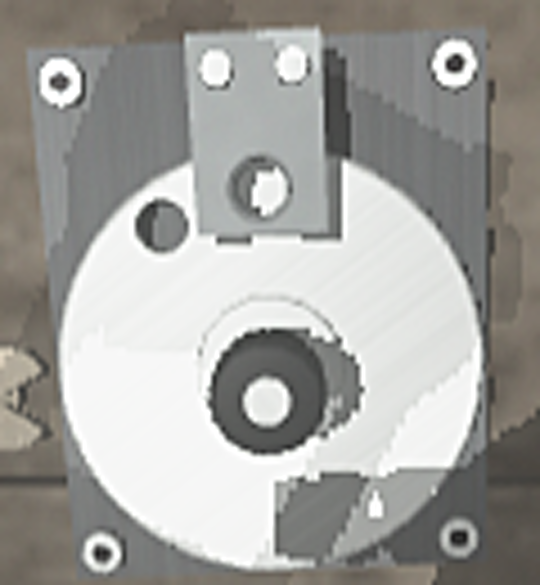

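View pics/c2.png

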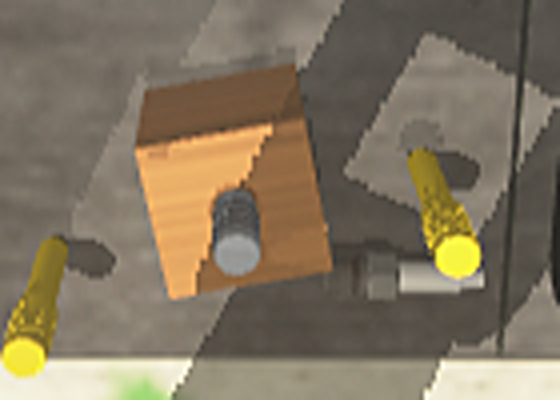

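```bash
cat >> h.py <<'E'
O=np.array([.5455,-.1855]); YAW=np.radians(2.8)
Q=lambda deg:[0,np.cos(np.radians(deg)/2),np.sin(np.radians(deg)/2),0]
def st(*a): print(*a,'t',round(ctrl.get_time_s(),2),'p',np.round(ctrl.get_eef_pos(),4),'F',np.round(ctrl.get_contact_force(),1),'M',np.round(ctrl.get_ft_torque(),2),'g',round(ctrl.get_finger_gap(),3))
E
python3 - <<'E'
from h import *
jaws.gripper_to(.6)
ctrl.move_to([*O,.13],Q(20)); st('above')
print(ctrl.move_l([*O,.072],.1,contact_N=8)); st('down')
jaws.gripper_to(0); st('grip')
ctrl.move_to([*O,.072],Q(20-17));st()
ctrl.move_to([*O,.072],Q(20-35.3));st()
jaws.gripper_to(.6);st('open')
ctrl.move_l([*O,.13],.15)
ctrl.move_to([.545,-.19,.24],[0,1,0,0]);ctrl.pause(.2)
im=snap('wrist','w1');st()
E
python3 - <<'E'
import sys;sys.path.insert(0,'.')
import os;os.chdir('.')
from h import *
u,v=proj('w1',[.5974,-.183,.055]).astype(int);print(u,v)
im=cv2.imread('pics/w1.png');cv2.imwrite('pics/c3.png',cv2.resize(im[max(v-45,0):v+105,max(u-80,0):u+80],None,fx=3.7,fy=3.7,interpolation=cv2.INTER_CUBIC)); print(max(u-80,0),max(v-45,0))
E
```

```text
above t 3.08 p [ 0.5462 -0.1859  0.1312] F [ 0.3 -0.6  0.1] M [-0.02 -0.    0.  ] g 0.6
False
down t 3.81 p [ 0.546  -0.1857  0.0726] F [ 1.2 -0.1  0.2] M [ 0.03 -0.04 -0.03] g 0.601
grip t 4.13 p [ 0.5457 -0.1843  0.0735] F [-2.9  6.1  6.7] M [ 0.93  0.55 -0.07] g 0.327
t 4.52 p [ 0.5457 -0.1843  0.0735] F [-3.4  4.4  6.5] M [0.89 0.51 0.01] g 0.332
t 4.92 p [ 0.5457 -0.1844  0.0735] F [-3.   5.8  6.5] M [ 0.87  0.48 -0.03] g 0.333
open t 5.27 p [ 0.5457 -0.1858  0.0722] F [-0.6 -0.1  0.2] M [-0.03 -0.04  0.02] g 0.603
t 6.57 p [ 0.5441 -0.1895  0.2374] F [-0.7 -0.6 -0.2] M [0.01 0.01 0.05] g 0.6
248 124
168 79
```

View pics/c3.png

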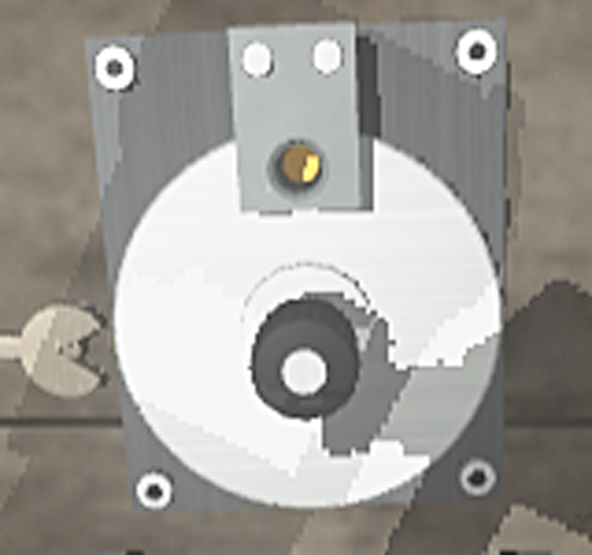

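The bore shows the brass seat through the flange (crop (300,165)), so the hole is in line. Now the pin.

```bash
python3 - <<'E'
from h import *
P=[.4064,-.1970]
jaws.gripper_to(.42)
ctrl.move_to([*P,.14],Q(0))
print(ctrl.move_l([*P,.069],.1,contact_N=5)); st('down')
jaws.gripper_to(0); st('grip'); print(ctrl.get_grasp_force())
x=ctrl.get_eef_pos()
print(ctrl.move_l([x[0],x[1],.10],.06,contact_N=15)); st('lift')
ctrl.move_l([x[0],x[1],.21],.2); st('up')
ctrl.move_to([.5974,-.182,.21],Q(0)); ctrl.pause(.2); st('over')
ctrl.move_l([.5974,-.182,.145],.15); ctrl.pause(.2)
st(); a=snap('side','d2');b=snap('wrist','w2'); c=snap('scene','s2')
u,v=proj('d2',[.6,-.18,.08]).astype(int)
c1=cv2.resize(a[v-45:v+45,u-45:u+45],(400,400),interpolation=cv2.INTER_CUBIC)
u,v=proj('s2',[.6,-.18,.08]).astype(int)
c2=cv2.resize(c[v-45:v+45,u-45:u+45],(400,400),interpolation=cv2.INTER_CUBIC)
cv2.imwrite('pics/c4.png',np.hstack([c1,c2]))
for n in('d2','s2'):print(proj(n,[.6,-.18,.08]).astype(int)-45)
E
```

```text
False
down t 8.44 p [ 0.407  -0.1973  0.0697] F [0.1 0.9 0.2] M [-0.02 -0.07 -0.  ] g 0.42
grip t 8.77 p [ 0.4071 -0.1975  0.0701] F [-0.   0.4  3.7] M [0.04 0.06 0.03] g 0.163
58.487375378608704
False
lift t 9.43 p [ 0.407  -0.1976  0.1   ] F [ 0.6 -0.6 -0.8] M [-0.02 -0.02  0.02] g 0.162
up t 10.13 p [ 0.4065 -0.1971  0.2085] F [ 0.3  0.9 -0.7] M [-0.02 -0.04  0.04] g 0.165
over t 11.12 p [ 0.5963 -0.1825  0.2104] F [ 0.2 -0.2 -1. ] M [ 0.02  0.04 -0.01] g 0.164
t 11.9 p [ 0.5983 -0.1824  0.1469] F [-0.2 -0.5 -0. ] M [ 0.01 -0.02  0.02] g 0.162
[148 143]
[248 122]
```

View pics/c4.png

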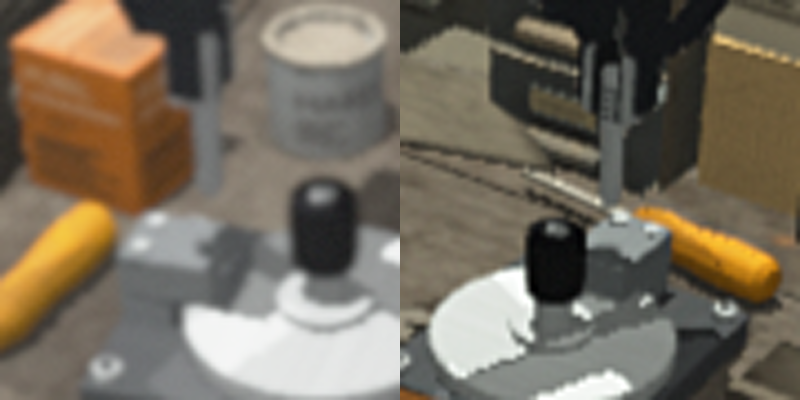

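The pin is held upright (side crop: shaft at (207,150)), with its tip well above the ear. Descending with contact sensing, with a small search if it lands on the ear.

```bash
python3 - <<'E'
from h import *
B=np.array([.5974,-.182])
ctrl.move_l([*B,.122],.08)
for dx,dy in [(0,0),(.002,0),(-.002,0),(0,.002),(0,-.002),(.003,.003),(-.003,.003),(.003,-.003),(-.003,-.003)]:
    p=B+[dx,dy]
    ctrl.move_l([*p,.122],.05)
    hit=ctrl.move_l([*p,.100],.03,contact_N=4); st((dx,dy),hit)
    if ctrl.get_eef_pos()[2]<.111: break
E
```

```text
(0, 0) False t 13.62 p [ 0.5974 -0.182   0.0999] F [ 1.3 -0.6 -1.2] M [-0.13 -0.29 -0.02] g 0.164
```

```bash
python3 - <<'E'
from h import *
B=[.5974,-.182]
hit=ctrl.move_l([*B,.090],.02,contact_N=5); st(hit)
if not hit:
    hit=ctrl.move_l([*B,.080],.02,contact_N=5); st(hit)
E
```

```text
False t 14.27 p [ 0.5974 -0.182   0.0898] F [ 2.7 -0.4 -1.6] M [-0.12 -0.4   0.06] g 0.164
True t 14.81 p [ 0.5977 -0.182   0.08  ] F [0.1 0.3 4.1] M [-0.04  0.01 -0.02] g 0.158
```

```bash
python3 - <<'E'
from h import *
B=[.5974,-.182]
jaws.gripper_to(.4); ctrl.pause(.2); st('open')
ctrl.move_l([*B,.15],.1)
jaws.gripper_to(0); st('shut')
ctrl.move_l([*B,.112],.1)
hit=ctrl.move_l([*B,.098],.01,contact_N=4); st('touch',hit)
hit=ctrl.move_l([*B,.092],.006,contact_N=14); st('push',hit)
E
```

```text
open t 15.34 p [ 0.5971 -0.1818  0.0789] F [ 0.5 -0.1  0.1] M [-0.    0.01 -0.01] g 0.396
shut t 16.62 p [ 0.5973 -0.1819  0.1497] F [-0.5 -0.1 -0.2] M [-0.08  0.01  0.05] g -0.002
touch True t 18.02 p [ 0.5977 -0.1821  0.1043] F [-0.4  0.1  3.5] M [0.01 0.01 0.05] g -0.0
push True t 19.55 p [ 0.5982 -0.1823  0.096 ] F [-0.6  0.2  4.4] M [ 0.08  0.19 -0.02] g -0.004
```

```bash
python3 - <<'E'
from h import *
B=[.5974,-.182]
hit=ctrl.move_l([*B,.092],.006,contact_N=12); st('push2',hit)
ctrl.move_l([*B,.20],.15); ctrl.move_to([.545,-.19,.24],[0,1,0,0]); ctrl.pause(.3); st()
w=snap('wrist','w3'); a=snap('side','d3')
u,v=proj('d3',[.59,-.18,.07]).astype(int); c1=cv2.resize(a[v-45:v+45,u-45:u+45],(400,400),interpolation=cv2.INTER_CUBIC)
u,v=proj('w3',[.59,-.18,.07]).astype(int); c2=cv2.resize(w[v-45:v+45,u-45:u+45],(400,400),interpolation=cv2.INTER_CUBIC)
cv2.imwrite('pics/c5.png',np.hstack([c1,c2]))
E
```

```text
push2 True t 20.15 p [ 0.5984 -0.1824  0.0961] F [-1.   0.6  4.3] M [0.08 0.2  0.04] g 0.001
t 21.67 p [ 0.545  -0.1896  0.2384] F [0.3 0.2 0.3] M [-0.01 -0.01  0.  ] g 0.003
```

View pics/c5.png

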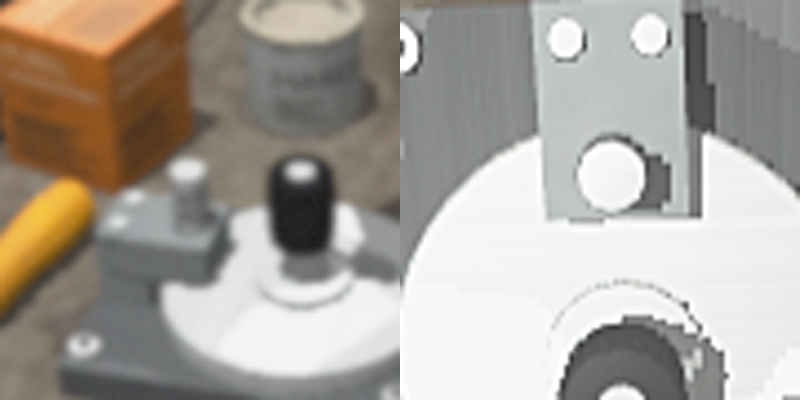

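The side crop shows the head sitting on the ear, with no shaft visible (head from (187,165) to (187,228)). The second push moved nothing, and the stop at 0.096 m is the height expected at home.

```bash
python3 -c "
from h import *
print(job.close_job())"
```

```text
the job is handed in; nothing more can be done
None
```

The index pin is through the ear and the collar hole and pressed home: a second push did not move it and the picture shows its head down on the ear. I let go and handed the job in at about 22 s; no verdict was returned.

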